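# Put the spilled whole spices back with their own kind

## Task

A handful of whole spices has rolled out over the pastry bench, so put each piece back with its own kind: drop both walnuts through the neck into the glass walnut jar, lay both loose cinnamon sticks flat and lengthwise on the sticks in the cinnamon pan, and put the nutmeg in the pan of nutmegs. Keep the jar, the two pans, the sugar shaker and the jug standing upright.

Things in the scene. Friction and masses are not known exactly. Their poses are not given: they have to be found in the camera images.
- walnut1_c (a point): a whole walnut in its light-brown, wrinkled shell: an egg shape 42 mm long and 36 mm thick, lying on the bench. This point is its centre, 18 mm above the bench; x is its long axis (level). The largest of the round pieces.
- walnut2_c (a point): the other walnut, the same as the first: a whole walnut in its light-brown, wrinkled shell: an egg shape 42 mm long and 36 mm thick, lying on the bench. This point is its centre, 18 mm above the bench; x is its long axis (level). The largest of the round pieces.
- stick1_c (a point): a loose cinnamon stick: a straight, double-rolled quill of reddish-brown bark, 100 mm long, 22 mm wide and 12 mm high, lying flat on the bench. This point is its centre, 6 mm above the bench; x runs along the stick, y across its width.
- stick2_c (a point): the other cinnamon stick, the same as the first: a loose cinnamon stick: a straight, double-rolled quill of reddish-brown bark, 100 mm long, 22 mm wide and 12 mm high, lying flat on the bench. This point is its centre, 6 mm above the bench; x runs along the stick, y across its width.
- nutmeg_c (a point): a whole nutmeg: a smooth, dark grey-brown egg shape 30 mm long and 24 mm thick, clearly smaller than the walnuts, lying on the bench. This point is its centre, 12 mm above the bench; x is its long axis (level).
- jar: the walnut jar: a clear glass storage jar, open at the top, standing loose on the bench, about 1 kg, 175 mm high, body 110 mm across, shoulder from 118 to 146 mm up, then a straight neck 73 mm across outside and 63 mm clear inside, with a steel band. A layer of walnuts about 40 mm deep covers its bottom. Origin: centre of its underside; z is the jar's axis.
- cinnamon_pan: an open stainless catering pan standing loose on the bench, 176 mm long (x) by 162 mm wide (y) over its rim and 65 mm deep; inside 158 x 144 mm with upright walls. It holds a bed of cinnamon sticks (fixed in it), laid along its length (x); the bed is nearly flat, its top 29 mm above the bench. Origin: centre of the underside.
- nutmeg_pan: an open stainless catering pan standing loose on the bench, 176 mm long (x) by 162 mm wide (y) over its rim and 65 mm deep; inside 158 x 144 mm with upright walls. It holds a bed of nutmegs (fixed in it), bumpy, its top 30 mm above the bench. Origin: centre of the underside.
- shaker: a bystander: a small aluminium sugar shaker with a domed, pierced top, 63 mm across and 91 mm high, standing loose. Origin: centre of its underside, z up.
- jug: a bystander: a tall bluish translucent plastic jug with a handle (to its own -y, 84 mm out), 96 mm across the rim and 190 mm high, standing loose. Origin: centre of its underside, z up.

How it is judged:
By the outcome, as a careful person would: the job done as asked, in the order asked, and still so for the second after the job is handed in, with the robot touching nothing.
It also fails if it takes over 131 s, if anything falls off the work surface, if the arm or the gripper's body presses on something with over 40 N, if the wrist force passes 120 N, or if a joint passes its speed limit or range.

## Robot

A 6-joint arm with a two-finger parallel gripper is mounted at the origin on the work surface. World frame = base frame: x ahead of the robot, y to its left, z up, the work surface at z = 0. Lengths are in m, angles in rad, forces in N, time in s.
With the tool pointing down it reaches from about 0.3 to 0.875 m from the base axis. Payload 6.4 kg.
Tool frame: the origin (TCP) lies midway between the tips of the shut fingers; the grasp point (between the pads) lies 19 mm behind it (grasp_offset is the distance from the TCP to the grasp point, in m); z points along the fingers, y is the line along which they close (so a half turn about z gives the same grasp; the last joint's range is limited). The gripper opens to 85 mm and grips with 20 to 120 N. Pads are 22 mm wide; open, the fingers measure 114 mm over their backs; the gripper's body (76 mm by 85 mm) begins 54 mm behind the grasp point. The pads swing forward as they close: fully open they stand 13 mm farther back than shut.
Start: joints at [-1.425, 0.181, 1.607, -0, 1.354, -0.206], TCP at [0.198, -0.54, 0.231] pointing down, gripper open.
Joint ranges: [-2.99, 2.99], [-0.89, 2.07], [0.3, 2.58], [-1.14, 4.28], [0, 2.63], [-3.12, 3.12]. Speed limits (rad/s): [2.57, 2.57, 3.01, 3.14, 3.14, 3.14].

## Interface

Orientations are given as a unit quaternion [w, x, y, z].
In Python, from bench import * gives the robot as it stands. The module is installed in compiled form; this text tells all that it offers.
- The arm moves only by the tool servo_tool, never from a script. Its argument "commands" is text: rows parted by semicolons, each of 7 numbers parted by spaces: the turn, a rotation vector about the tool's x, y, z in rad, then the shift along the tool's x, y, z in mm, then the opening, from 0 (shut) to 1 (fully open). In form: wx wy wz dx dy dz claw; .... A call has 1 to 5 rows; each row shifts and turns the commanded pose from where the row before left it, along the tool's axes as they then stand; what a row does not reach is not made up. A row lasts 1/8 s, in which the tool goes at most 62.5 mm and 10.7 degrees, less where a joint would pass 70% of its speed; a pose out of reach is approached as far as the arm can. A call with a gripper value outside its range is refused whole. The fingers move at their own pace and stop on an object; the grip force is fixed at half the most. Time passes only in rows, so rows that do not move let the fingers close. It gives the time, the measured TCP pose, the force, the opening and the grip force at its end, in the units of the state.
- get_obs(): the state, without advancing time (a new reading comes with each control period).
- camera(name): name is "side" or "top" or "wrist"; returns the picture (420x560x3 uint8, blue, green, red); there is no depth.
- calibration(name): a dict with "fx", "fy", "cx", "cy" (pixels), "R" (3x3) and "t" (3): a world point X has camera coordinates R X + t. Camera axes: x right, y down, z forward; pixel columns grow to the right and rows downward; lengths in m; the calibration is good to about 2 mm. A picture is of the moment at which its call begins: read the wrist's pose just before it. calibration takes no time and is no camera call; for the wrist camera it gives the pose at the moment of the call.
- hand_in(): hands the job in; it is judged then, once.
The state is a dict: "time_s": time; "q": joint angles; "dq": joint speeds; "joint_efforts": joint torques, N m; "eef_pos": TCP position; "eef_rot": TCP orientation; "wrist_force": force on the tool from outside, world axes, zero at the start; "torque": the same for the moment, N m; "opening": opening from 0.0 (shut) to 1.0 (fully open); "grasp_force": force on a finger pad.
Only numpy, scipy, OpenCV 4.12 (cv2) and the standard library are available. Lean on these libraries where they do the work, as an engineer would, in place of code of your own. Each camera call takes 0.05 s, during which the arm holds its last target. There are 200 camera calls.

## Working session

There is one attempt and no reset: what is moved stays moved. The work goes in short steps, Python scripts to look and compute and a tool call to move; the robot and the scene stay as the last step left them, time stands still between calls to the robot, and variables do not carry over. Pictures are saved under pics/ and viewed, at most 14 in all, crops included, and the job is handed in when it is done.

Besides the shell and the picture viewer there is one more tool, called by a JSON object that holds its "op" and its "data", one argument or row to a line. servo_tool: Moves the arm, as the interface text tells. Its arguments: {"type":"object","properties":{"commands":{"type":"string"}},"required":["commands"]}

```bash
mkdir -p pics; python3 - <<'E'
from bench import *
import cv2
for n in("top","side"):
    cv2.imwrite(f"pics/{n}0.png",camera(n)); c=calibration(n); print(n,c)
o=get_obs();print(o["eef_pos"],o["eef_rot"],o["time_s"],o["opening"])
E
```

```text
top {'fx': 400.8226089173909, 'fy': 400.8226089173909, 'cx': 282.5104649354128, 'cy': 207.9761753113679, 'R': array([[-0.02779246, -0.99925506, -0.02677509],
       [-0.99371986,  0.03052308, -0.10765305],
       [ 0.10839011,  0.02361499, -0.99382791]]), 't': array([0.04091963, 0.53281531, 1.10486465])}
side {'fx': 462.6786227926847, 'fy': 462.6786227926847, 'cx': 287.5247902249024, 'cy': 207.01733839435997, 'R': array([[-8.89997171e-01, -4.55965266e-01, -8.43542160e-04],
       [-2.67087410e-01,  5.22824696e-01, -8.09517543e-01],
       [ 3.69552907e-01, -7.20243024e-01, -5.87095082e-01]]), 't': array([0.47689797, 0.18994161, 1.10258705])}
[ 0.19807622 -0.53927133  0.23044612] [-7.98780802e-04  9.84568074e-01  1.75000195e-01  2.68298197e-05] 0.1 1.0016192683689968
```

View pics/top0.png

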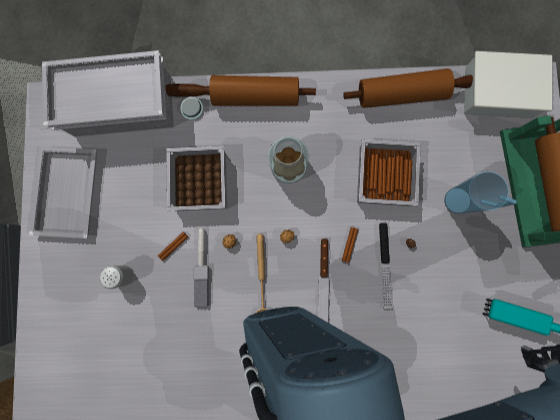

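View pics/side0.png

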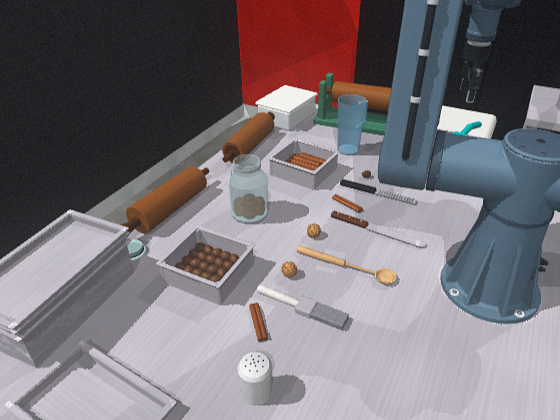

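The top view shows the sticks at (173,246) and (350,245), walnuts at (230,241) and (288,236), and the nutmeg at (411,243). The nutmeg pan is at (196,178), the jar at (290,160), the cinnamon pan at (390,173), and the jug at (475,192). The side view agrees. Next I'll measure them.

```bash
cat > h.py <<'E'
from bench import *
import cv2, numpy as np
from scipy.spatial.transform import Rotation as Rn
def bp(c,u,v,z):
    d=c["R"].T@np.array([(u-c["cx"])/c["fx"],(v-c["cy"])/c["fy"],1]); o=-c["R"].T@c["t"]
    return o+d*(z-o[2])/d[2]
def pr(c,X):
    p=c["R"]@np.array(X)+c["t"]; return np.round([c["cx"]+c["fx"]*p[0]/p[2],c["cy"]+c["fy"]*p[1]/p[2]],1)
def seg(im,box,c,z,th=45):
    "warm-coloured blob in box (u0,v0,u1,v1): centre, long axis angle in world (deg), size"
    u0,v0,u1,v1=box; a=im[v0:v1,u0:u1].astype(int); m=((a[...,2]-a[...,0])>th).astype(np.uint8)
    n,l,s,_=cv2.connectedComponentsWithStats(m); k=1+np.argmax(s[1:,4]); vs,us=np.where(l==k)
    P=np.array([bp(c,u0+u,v0+v,z)[:2] for u,v in zip(us,vs)]); w,V=np.linalg.eigh(np.cov(P.T))
    r=P@V; return P.mean(0).round(4),np.degrees(np.arctan2(V[1,1],V[0,1])).round(1),np.ptp(r,axis=0).round(4),s[k,4],(us.mean()+u0,vs.mean()+v0)
def go(x,y,z,yaw):
    "tool-frame shift mm and turn about tool z to the point-down pose at yaw (deg, closing line y direction)"
    o=get_obs(); R0=Rn.from_quat(np.roll(o["eef_rot"],-1))
    yd=np.array([np.cos(np.radians(yaw)),np.sin(np.radians(yaw)),0]);zd=np.array([0,0,-1.])
    if yd@R0.as_matrix()[:,1]<0: yd=-yd
    Rt=Rn.from_matrix(np.c_[np.cross(yd,zd),yd,zd]); 
    d=R0.inv().apply(np.array([x,y,z])-o["eef_pos"])*1000
    print("shift",d.round(1),"turn",(R0.inv()*Rt).as_rotvec().round(3),"t",o["time_s"])
E
python3 - <<'E'
from h import *
c=calibration("top"); im=cv2.imread("pics/top0.png"); o=get_obs()
for n,b,z in(("st1",(150,225,193,270),.009),("w1",(216,230,243,255),.02),("w2",(276,226,302,248),.02),("st2",(338,220,362,270),.009),("nm",(402,234,420,254),.014)):
    for th in (25,45):
        try: print(n,th,seg(im,b,c,z,th))
        except Exception as e: print(n,e)
cv2.imwrite("pics/z.png",cv2.resize(im[125:285,150:430],None,fx=2.8,fy=2.8,interpolation=cv2.INTER_CUBIC))
R=Rn.from_quat(np.roll(o["eef_rot"],-1)).as_matrix();print(R.round(3))
w=calibration("wrist");print("wrist cam pos in tool",R.T@(-w["R"].T@w["t"]-o["eef_pos"]),(w["R"]@R).round(2))
E
```

```text
st1 25 (array([0.4369, 0.3447]), np.float64(131.4), array([0.0215, 0.0991]), np.int32(259), (np.float64(172.53281853281854), np.float64(245.64478764478764)))
st1 45 (array([0.4367, 0.3455]), np.float64(131.8), array([0.0196, 0.0989]), np.int32(238), (np.float64(172.26470588235293), np.float64(245.7436974789916)))
w1 25 (array([0.4455, 0.1803]), np.float64(135.1), array([0.0347, 0.04  ]), np.int32(145), (np.float64(228.8896551724138), np.float64(240.89655172413794)))
w1 45 (array([0.4463, 0.1813]), np.float64(143.1), array([0.0316, 0.0389]), np.int32(126), (np.float64(228.55555555555554), np.float64(240.64285714285714)))
w2 25 (array([0.4553, 0.0163]), np.float64(113.2), array([0.0354, 0.0405]), np.int32(145), (np.float64(286.53793103448277), np.float64(235.77241379310345)))
w2 45 (array([0.4558, 0.016 ]), np.float64(108.6), array([0.0331, 0.0394]), np.int32(131), (np.float64(286.6641221374046), np.float64(235.61832061068702)))
st2 25 (array([ 0.4262, -0.1613]), np.float64(162.0), array([0.0217, 0.1004]), np.int32(271), (np.float64(349.40221402214024), np.float64(244.42435424354244)))
st2 45 (array([ 0.4269, -0.1613]), np.float64(161.9), array([0.0207, 0.098 ]), np.int32(255), (np.float64(349.40784313725493), np.float64(244.16862745098038)))
nm 25 (array([ 0.4264, -0.3315]), np.float64(50.0), array([0.0188, 0.0242]), np.int32(54), (np.float64(410.25925925925924), np.float64(242.55555555555554)))
nm attempt to get argmax of an empty sequence
[[ 0.939  0.345 -0.   ]
 [ 0.345 -0.939  0.002]
 [ 0.    -0.002 -1.   ]]
wrist cam pos in tool [ 6.84348612e-02 -7.29499404e-05 -1.42885365e-01] [[ 0.    1.    0.  ]
 [-0.96  0.   -0.27]
 [-0.27  0.    0.96]]
```

View pics/z.png

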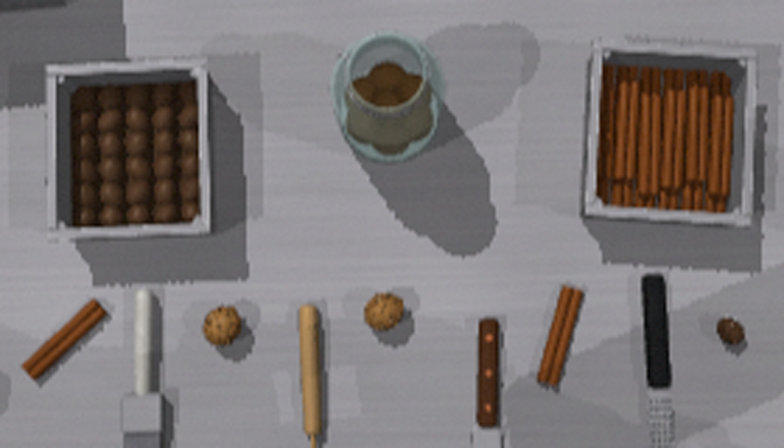

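The zoomed crop gives usable rim corners for both pans and the jar's neck ellipse, centred near (388,76) in the crop.

```bash
python3 - <<'E'
from h import *
c=calibration("top")
f=lambda a,z:bp(c,150+a[0]/2.8-.3,125+a[1]/2.8-.3,z)
for n,k in(("cin",[(597,43),(756,48),(752,226),(583,214)]),("nut",[(47,66),(207,60),(212,232),(50,242)])):
    P=np.array([f(a,.065)[:2] for a in k]); print(n,P.mean(0).round(4),P.round(3).tolist(),"x-edge angle",np.degrees(np.arctan2(*(P[0]+P[1]-P[2]-P[3])[::-1])).round(1),"sides",np.linalg.norm(P-np.roll(P,1,0),axis=1).round(3))
P=np.array([f(a,.175)[:2] for a in[(345,76),(430,76),(388,38),(388,115)]]);print("neck",P.mean(0).round(4),P.round(3).tolist())
P=np.array([f(a,.0)[:2] for a in[(388,163)]]);print("base near edge",P)
s=calibration("side");print("neck in side",pr(s,[*np.array([f((388,76),.175)[:2]])[0],.175]),bp(s,246,163,.175))
go(.4455,.1808,.12,55)
E
```

```text
cin [ 0.6206 -0.2726] [[0.713, -0.204], [0.702, -0.36], [0.526, -0.345], [0.542, -0.182]] x-edge angle -6.1 sides [0.172 0.156 0.177 0.163]
nut [0.621  0.2633] [[0.708, 0.345], [0.709, 0.184], [0.536, 0.181], [0.531, 0.342]] x-edge angle 1.1 sides [0.178 0.161 0.173 0.16 ]
neck [0.6584 0.0038] [[0.66, 0.042], [0.657, -0.034], [0.693, 0.003], [0.623, 0.005]]
base near edge [[0.61009278 0.00713605]]
neck in side [246.1 160.1] [0.65099294 0.01670107 0.175     ]
shift [ 480.4 -590.5  111.5] turn [-0.002  0.     0.963] t 0.1
```

{"op": "servo_tool", "data": {
  "commands": "0 0 0 37 -45.4 3 1;0 0 0 37 -45.4 3 1;0 0 0 37 -45.4 3 1;0 0 0 37 -45.4 3 1;0 0 0 37 -45.4 3 1"
}}

```text
time_s: 0.72
eef_pos: [0.2938, -0.261, 0.2159]
eef_rot: [-0.0, 0.985, 0.175, 0.0]
wrist_force: [1.4, 0.5, 0.6]
opening: 1.003
grasp_force: 0.0
```

{"op": "servo_tool", "data": {
  "commands": "0 0 0 37 -45.4 6 1;0 0 0 37 -45.4 6 1;0 0 0 37 -45.4 6 1;0 0 0 37 -45.4 6 1;0 0 0 37 -45.4 6 1"
}}

```text
time_s: 1.35
eef_pos: [0.3893, 0.0158, 0.1863]
eef_rot: [0.0, 0.985, 0.175, 0.0]
wrist_force: [0.9, 0.1, 0.1]
opening: 0.999
grasp_force: 0.0
```

{"op": "servo_tool", "data": {
  "commands": "0 0 0 37 -45.4 12 1;0 0 0 37 -45.4 12 1;0 0 0.16 37 -45.4 12 1;0 0 0.16 0 0 0 1;0 0 0.16 0 0 0 1"
}}

```text
time_s: 1.98
eef_pos: [0.4453, 0.1799, 0.1496]
eef_rot: [0.0, 0.998, -0.064, -0.001]
wrist_force: [-1.1, -0.5, -0.8]
opening: 1.001
grasp_force: 0.0
```

{"op": "servo_tool", "data": {
  "commands": "0 0 0.16 0 0 0 1;0 0 0.16 0 0 0 1;0 0 0.16 0 0 0 1;0 0 0 0 0 0 1"
}}

```text
time_s: 2.48
eef_pos: [0.4457, 0.1789, 0.1502]
eef_rot: [0.0, 0.955, -0.297, -0.0]
wrist_force: [0.2, -0.5, -0.3]
opening: 1.002
grasp_force: 0.0
```

```bash
cat >> h.py <<'E'
def look(name,z=.02,th=25,near=None,rad=.08,boxw=70):
    c=calibration("wrist"); im=camera("wrist"); cv2.imwrite(f"pics/{name}.png",im)
    if near is not None:
        u,v=pr(c,[*near,z]).astype(int); b=(max(u-boxw,0),max(v-boxw,0),min(u+boxw,560),min(v+boxw,420)); print("expected px",u,v)
        r=seg(im,b,c,z,th); print(r); return r
E
python3 - <<'E'
from h import *
print(get_obs()["eef_pos"])
r=look("w1",.02,25,(.4455,.1808))
go(.4455,.1808,.15,55)
E
```

```text
[0.4457278  0.17889439 0.15024796]
expected px 278 202
(array([0.4413, 0.1764]), np.float64(151.5), array([0.0358, 0.0428]), np.int32(1582), (np.float64(284.96586599241465), np.float64(203.2218710493047)))
shift [-1.3 -1.4  0.3] turn [0.    0.    0.009] t 2.525
```

View pics/w1.png

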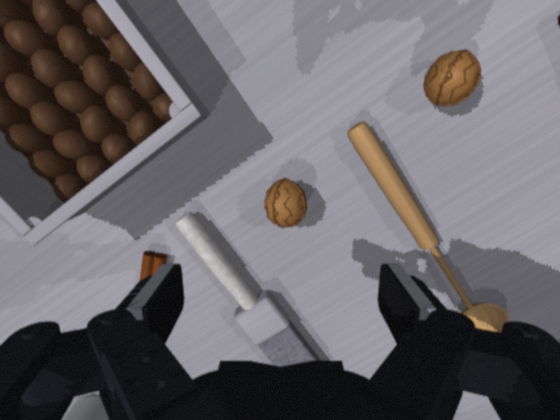

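The wrist view shows the walnut at (285,203), 36 x 43 mm as it should be, between the spatula handle and the spoon. I'll go down with the fingers at 0.8 and grip.

{"op": "servo_tool", "data": {
  "commands": "0 0 0 -2.2 4.6 50 0.8;0 0 -0.096 0 0 45 0.8;0 0 0 0 0 34 0.8;0 0 0 0 0 20 0.8;0 0 0 0 0 0 0.8"
}}

```text
time_s: 3.15
eef_pos: [0.4399, 0.1761, 0.0]
eef_rot: [0.001, 0.968, -0.251, -0.002]
wrist_force: [0.7, -0.2, 0.3]
opening: 0.801
grasp_force: 0.0
```

{"op": "servo_tool", "data": {
  "commands": "0 0 0 0 0 0 0;0 0 0 0 0 0 0;0 0 0 0 0 0 0;0 0 0 0 0 0 0;0 0 0 0 0 0 0"
}}

```text
time_s: 3.78
eef_pos: [0.4428, 0.1765, 0.003]
eef_rot: [-0.0, 0.968, -0.252, 0.001]
wrist_force: [-0.5, -0.4, 6.2]
opening: 0.391
grasp_force: 59.1
```

{"op": "servo_tool", "data": {
  "commands": "0 0 0 0 0 -40 0;0 0 0 0 0 -60 0;0 0 0 0 0 -60 0;0 0 0 0 0 -60 0;0 0 0 0 0 -10 0"
}}

```text
time_s: 4.4
eef_pos: [0.4444, 0.1769, 0.2375]
eef_rot: [-0.002, 0.968, -0.252, 0.005]
wrist_force: [0.5, 0.3, -0.8]
opening: 0.394
grasp_force: 59.9
```

```bash
python3 - <<'E'
from h import *
o=get_obs();print(o["eef_pos"],o["opening"],o["grasp_force"])
look("w1b"); go(.60,.0038,.23,61)
E
```

```text
[0.44442022 0.17687265 0.23748152] 0.39407177087373946 59.93714501004433
shift [220.7  74.9   7.2] turn [-0.005 -0.007 -0.003] t 4.45
```

View pics/w1b.png

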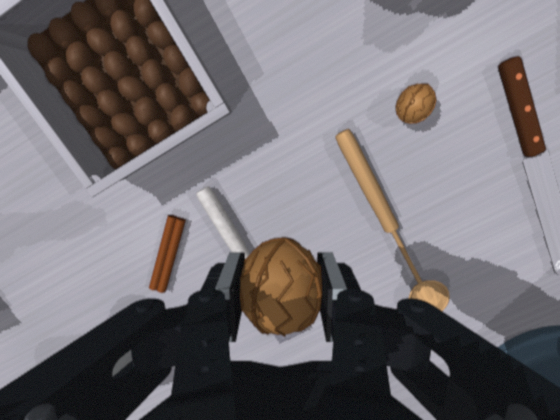

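The walnut is held squarely between the pads; the second walnut is at (416,103). Next I'll move to just short of the jar and measure the neck from there.

{"op": "servo_tool", "data": {
  "commands": "0 0 0 51 11.5 -3 0;0 0 0 51 11.5 -3 0;0 0 0 51 11.5 -3 0;0 0 0 51 11.5 -3 0;0 0 0 0 0 0 0"
}}

```text
time_s: 5.08
eef_pos: [0.5983, 0.034, 0.2413]
eef_rot: [0.0, 0.967, -0.254, -0.001]
wrist_force: [-0.2, 0.1, -0.6]
opening: 0.394
grasp_force: 59.9
```

```bash
python3 - <<'E'
from h import *
o=get_obs();print(o["eef_pos"],o["opening"],o["grasp_force"])
look("jar"); c=calibration("wrist"); print(pr(c,[.6584,.0038,.175]),pr(c,[.6584,.0038,.146])); np.save("cj.npy",c,allow_pickle=True)
E
```

```text
[0.59834539 0.03402953 0.24128249] 0.3940443565541652 59.92997775814729
[275.7 116.3] [276.3 116.3]
```

View pics/jar.png

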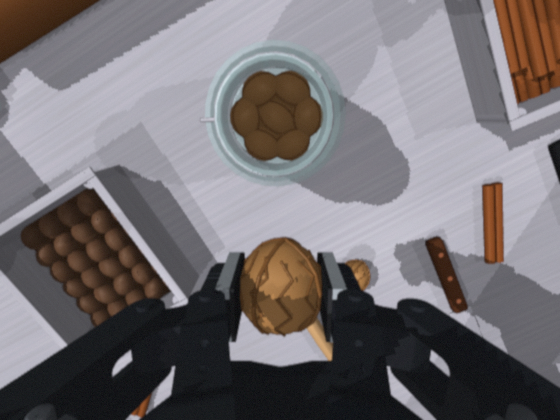

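The neck's centre is about (274,113), within 2 mm of the predicted (276,116).

{"op": "servo_tool", "data": {
  "commands": "0 0 0 34 -2 0 0;0 0 0 33.5 -2.3 0 0;0 0 0 0 0 30 0;0 0 0 0 0 24 0;0 0 0 0 0 0 0"
}}

```text
time_s: 5.75
eef_pos: [0.6554, 0.0092, 0.186]
eef_rot: [0.0, 0.968, -0.251, -0.004]
wrist_force: [-0.2, 0.9, 0.3]
opening: 0.394
grasp_force: 59.9
```

```bash
python3 - <<'E'
from h import *
o=get_obs();print(o["eef_pos"],o["opening"],o["grasp_force"])
go(.6595,.0042,.187,61)
E
```

```text
[0.65537072 0.00919529 0.18604608] 0.3941377963740157 59.924785978510045
shift [ 6.   2.4 -1. ] turn [ 0.002  0.007 -0.002] t 5.75
```

{"op": "servo_tool", "data": {
  "commands": "0 0 0 6 2.4 -1 0;0 0 0 0 0 0 0;0 0 0 0 0 0 0"
}}

```text
time_s: 6.12
eef_pos: [0.6629, 0.0025, 0.1917]
eef_rot: [-0.0, 0.968, -0.252, 0.001]
wrist_force: [-0.1, -0.5, -0.2]
opening: 0.395
grasp_force: 59.9
```

{"op": "servo_tool", "data": {
  "commands": "0 0 0 0 0 0 0.7;0 0 0 0 0 0 0.7;0 0 0 0 0 0 0.7;0 0 0 0 0 -30 0.7;0 0 0 0 0 -30 0.8"
}}

```text
time_s: 6.75
eef_pos: [0.6621, 0.0027, 0.2507]
eef_rot: [0.0, 0.968, -0.252, -0.001]
wrist_force: [0.9, 0.1, 0.3]
opening: 0.8
grasp_force: 0.0
```

{"op": "servo_tool", "data": {
  "commands": "0 0 0 -60 -5 0 0.8;0 0 0 -60 -5 0 0.8;0 0 0 0 0 0 0.8"
}}

```text
time_s: 7.12
eef_pos: [0.559, 0.0722, 0.25]
eef_rot: [-0.0, 0.968, -0.25, -0.001]
wrist_force: [0.6, -0.2, 0.3]
opening: 0.797
grasp_force: 0.0
```

```bash
python3 - <<'E'
from h import *
o=get_obs();print(o["eef_pos"],o["opening"],o["grasp_force"])
look("jar2"); go(.4553,.0163,.15,25)
E
```

```text
[0.55898311 0.07220542 0.24995984] 0.7972956202791585 0.0
shift [-66.2  99.2 100.8] turn [-0.    -0.     0.627] t 7.175
```

View pics/jar2.png

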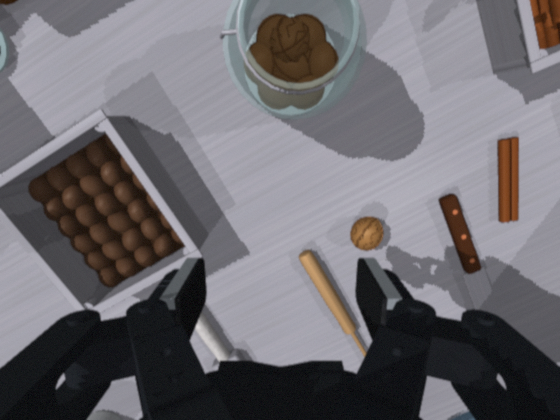

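The first walnut now sits in the jar on top of the layer, around (290,45). Walnut 2 is at (367,233).

{"op": "servo_tool", "data": {
  "commands": "0 0 0 -22 33 33 0.8;0 0 0 -22 33 33 0.8;0 0 0 -22 33 33 0.8;0 0 0.16 0 0 0 0.8;0 0 0.16 0 0 0 0.8"
}}

```text
time_s: 7.8
eef_pos: [0.4574, 0.0143, 0.1516]
eef_rot: [0.0, 0.914, -0.406, 0.0]
wrist_force: [-0.2, -0.4, -0.1]
opening: 0.796
grasp_force: 0.0
```

{"op": "servo_tool", "data": {
  "commands": "0 0 0.16 0 0 0 0.8;0 0 0.147 0 0 0 0.8;0 0 0 0 0 0 0.8;0 0 0 0 0 0 0.8"
}}

```text
time_s: 8.3
eef_pos: [0.4573, 0.0151, 0.1517]
eef_rot: [-0.0, 0.844, -0.537, 0.0]
wrist_force: [-0.3, -0.1, -0.5]
opening: 0.801
grasp_force: 0.0
```

```bash
python3 - <<'E'
from h import *
r=look("w2",.02,25,(.4553,.0163),boxw=42)
go(*r[0],.003,r[1]-90)
E
```

```text
expected px 281 203
(array([0.4507, 0.0129]), np.float64(125.7), array([0.0352, 0.0426]), np.int32(1549), (np.float64(287.54551323434475), np.float64(201.8005164622337)))
shift [ -0.6   6.8 148.6] turn [-0.    -0.    -0.187] t 8.35
```

{"op": "servo_tool", "data": {
  "commands": "0 0 0 -0.6 6.8 45 0.8;0 0 -0.187 0 0 50 0.8;0 0 0 0 0 35 0.8;0 0 0 0 0 18 0.8;0 0 0 0 0 0 0.8"
}}

```text
time_s: 8.98
eef_pos: [0.449, 0.0134, 0.0023]
eef_rot: [0.0, 0.89, -0.456, -0.002]
wrist_force: [0.1, 0.4, -0.1]
opening: 0.802
grasp_force: 0.0
```

{"op": "servo_tool", "data": {
  "commands": "0 0 0 0 0 0 0;0 0 0 0 0 0 0;0 0 0 0 0 0 0;0 0 0 0 0 0 0;0 0 0 0 0 0 0"
}}

```text
time_s: 9.6
eef_pos: [0.4513, 0.013, 0.005]
eef_rot: [-0.0, 0.89, -0.457, 0.001]
wrist_force: [-1.8, 0.0, 5.6]
opening: 0.392
grasp_force: 59.1
```

{"op": "servo_tool", "data": {
  "commands": "0 0 0 0 0 -40 0;0 0 0 0 0 -60 0;0 0 0 0 0 -60 0;0 0 0 0 0 -60 0;0 0 0 0 0 0 0"
}}

```text
time_s: 10.22
eef_pos: [0.4537, 0.0125, 0.23]
eef_rot: [-0.002, 0.89, -0.457, 0.006]
wrist_force: [0.0, -0.0, -1.3]
opening: 0.393
grasp_force: 59.9
```

```bash
python3 - <<'E'
from h import *
go(.661,.0035,.225,35.7)
E
```

```text
shift [ 128.1 -163.1    7.6] turn [-0.008 -0.01  -0.001] t 10.225
```

{"op": "servo_tool", "data": {
  "commands": "0 0 0 32 -40.8 0 0;0 0 0 32 -40.8 0 0;0 0 0 32 -40.8 0 0;0 0 0 32 -40.8 0 0;0 0 0 0 0 0 0"
}}

```text
time_s: 10.85
eef_pos: [0.6588, 0.0039, 0.2202]
eef_rot: [0.0, 0.889, -0.457, -0.002]
wrist_force: [-1.3, -0.2, 0.2]
opening: 0.392
grasp_force: 59.9
```

{"op": "servo_tool", "data": {
  "commands": "0 0 0 0 0 20 0;0 0 0 0 0 15 0;0 0 0 0 0 0 0;0 0 0 0 0 0 0"
}}

```text
time_s: 11.35
eef_pos: [0.6572, 0.0042, 0.1891]
eef_rot: [-0.0, 0.889, -0.457, 0.0]
wrist_force: [0.0, -0.2, 0.8]
opening: 0.39
grasp_force: 59.9
```

```bash
python3 - <<'E'
from h import *
go(.661,.0035,.190,35.7)
E
```

```text
shift [ 2.8 -2.7 -0.9] turn [-0.    -0.    -0.002] t 11.35
```

{"op": "servo_tool", "data": {
  "commands": "0 0 0 2.8 -2.7 -1 0;0 0 0 0 0 0 0;0 0 0 0 0 0 0.7;0 0 0 0 0 0 0.7;0 0 0 0 0 0 0.7"
}}

```text
time_s: 11.98
eef_pos: [0.6612, 0.0036, 0.1895]
eef_rot: [0.0, 0.889, -0.457, -0.0]
wrist_force: [0.5, -0.2, -1.0]
opening: 0.701
grasp_force: 0.0
```

{"op": "servo_tool", "data": {
  "commands": "0 0 0 0 0 -30 0.8;0 0 0 0 0 -30 0.8;0 0 0 0 0 0 0.7;0 0 0 0 0 0 0.7"
}}

```text
time_s: 12.48
eef_pos: [0.6608, 0.0036, 0.2486]
eef_rot: [0.0, 0.889, -0.457, -0.001]
wrist_force: [-0.1, 0.0, 0.1]
opening: 0.703
grasp_force: 0.0
```

```bash
python3 - <<'E'
from h import *
go(.424,-.1613,.25,72)
E
```

```text
shift [ -3.8 288.5  -1.2] turn [ 0.001  0.001 -0.635] t 12.475
```

{"op": "servo_tool", "data": {
  "commands": "0 0 0 -1 57.7 0 0.7;0 0 0 -1 57.7 0 0.7;0 0 0 -1 57.7 0 0.7;0 0 0 -1 57.7 0 0.7;0 0 0 0 57.7 0 0.7"
}}

```text
time_s: 13.1
eef_pos: [0.4221, -0.1614, 0.248]
eef_rot: [-0.0, 0.89, -0.457, -0.001]
wrist_force: [0.2, -1.0, 0.3]
opening: 0.697
grasp_force: 0.0
```

{"op": "servo_tool", "data": {
  "commands": "0 0 -0.16 0 0 0 0.7;0 0 -0.16 0 0 0 0.7;0 0 -0.16 0 0 0 0.7;0 0 -0.155 0 0 0 0.7;0 0 0 0 0 0 0.7"
}}

```text
time_s: 13.72
eef_pos: [0.4237, -0.1608, 0.2482]
eef_rot: [-0.001, 0.988, -0.157, -0.001]
wrist_force: [-1.4, -0.1, 1.5]
opening: 0.7
grasp_force: 0.0
```

{"op": "servo_tool", "data": {
  "commands": "0 0 0 0 0 0 0.7"
}}

```text
time_s: 13.85
eef_pos: [0.424, -0.161, 0.2488]
eef_rot: [-0.0, 0.987, -0.158, -0.001]
wrist_force: [0.9, -0.4, 0.2]
opening: 0.702
grasp_force: 0.0
```

```bash
python3 - <<'E'
from h import *
r=look("s2",.012,25,(.424,-.1613),boxw=60)
go(*r[0],.003,r[1]-90)
E
```

```text
expected px 280 178
(array([ 0.4264, -0.1641]), np.float64(162.1), array([0.0211, 0.099 ]), np.int32(1540), (np.float64(282.1344155844156), np.float64(174.96948051948053)))
shift [  3.4   2.3 246. ] turn [-0.     0.001 -0.004] t 13.9
```

View pics/s2.png

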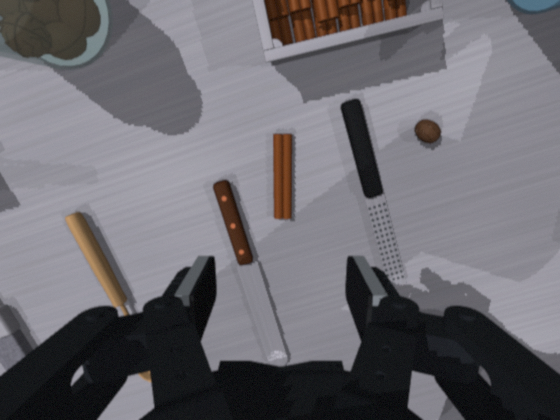

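Stick 2 is at (282,175), measured 99 x 21 mm. The knife handle is about 55 mm to its left, so I'll go in with the fingers at 0.5.

{"op": "servo_tool", "data": {
  "commands": "0 0 0 3.4 2.3 55 0.5;0 0 0 0 0 60 0.5;0 0 0 0 0 60 0.5;0 0 0 0 0 50 0.5;0 0 0 0 0 22 0.5"
}}

```text
time_s: 14.52
eef_pos: [0.4248, -0.163, -0.0005]
eef_rot: [-0.001, 0.988, -0.157, -0.002]
wrist_force: [0.4, 0.7, 1.0]
opening: 0.5
grasp_force: 0.0
```

{"op": "servo_tool", "data": {
  "commands": "0 0 0 0 0 0 0.5;0 0 0 0 0 0 0;0 0 0 0 0 0 0;0 0 0 0 0 0 0;0 0 0 0 0 0 0"
}}

```text
time_s: 15.15
eef_pos: [0.4275, -0.1649, 0.0034]
eef_rot: [0.0, 0.988, -0.157, 0.001]
wrist_force: [-1.0, 1.0, 7.3]
opening: 0.221
grasp_force: 59.5
```

{"op": "servo_tool", "data": {
  "commands": "0 0 0 0 0 -40 0;0 0 0 0 0 -60 0;0 0 0 0 0 -60 0;0 0 0 0 0 -20 0;0 0 0 0 0 0 0"
}}

```text
time_s: 15.78
eef_pos: [0.4279, -0.1652, 0.1844]
eef_rot: [0.001, 0.988, -0.156, 0.002]
wrist_force: [0.3, -0.3, -1.6]
opening: 0.219
grasp_force: 58.8
```

```bash
python3 - <<'E'
from h import *
go(.545,-.25,.20,85)
E
```

```text
shift [137.6  44.5 -14.9] turn [ 0.002 -0.004 -0.227] t 15.775
```

{"op": "servo_tool", "data": {
  "commands": "0 0 0 40 15 -30 0;0 0 0 40 15 -30 0;0 0 0 40 15 -30 0;0 0 0 38 14 -26 0;0 0 -0.114 0 0 0 0"
}}

```text
time_s: 16.4
eef_pos: [0.5606, -0.2714, 0.2978]
eef_rot: [0.0, 0.995, -0.099, 0.0]
wrist_force: [-0.3, 1.0, -0.5]
opening: 0.218
grasp_force: 58.8
```

{"op": "servo_tool", "data": {
  "commands": "0 0 -0.113 0 0 0 0;0 0 0 0 0 0 0;0 0 0 0 0 0 0"
}}

```text
time_s: 16.77
eef_pos: [0.5585, -0.2691, 0.2971]
eef_rot: [-0.001, 0.999, -0.045, -0.001]
wrist_force: [-0.7, -0.5, -0.3]
opening: 0.226
grasp_force: 58.8
```

```bash
python3 - <<'E'
from h import *
o=get_obs();print(o["eef_pos"],o["opening"],o["grasp_force"])
look("pan"); c=calibration("wrist"); np.save("cp.npy",c,allow_pickle=True); print(pr(c,[.6206,-.2726,.065]))
E
```

```text
[ 0.5585213  -0.2691192   0.29706059] 0.2260643841046223 58.77581477165222
[278.6 123.3]
```

View pics/pan.png

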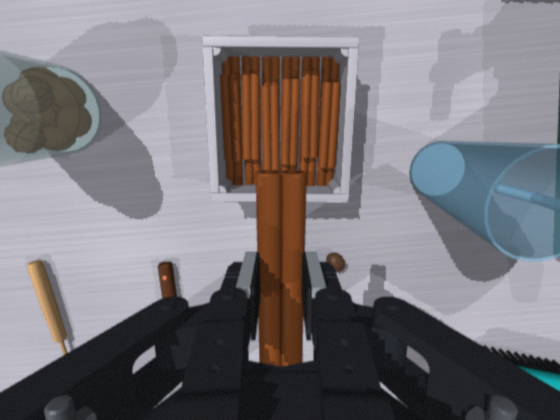

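The pan's rim corners are at (203,37), (359,37), (349,202) and (211,202). The stick is held straight along the tool.

```bash
python3 - <<'E'
from h import *
c=np.load("cp.npy",allow_pickle=True).item()
P=np.array([bp(c,*a,.065)[:2] for a in[(203,37),(359,37),(349,202),(211,202)]])
ang=np.arctan2(*(P[0]+P[1]-P[2]-P[3])[::-1]); m=P.mean(0)
print(P.round(3).tolist(),m,np.degrees(ang),np.linalg.norm(P-np.roll(P,1,0),axis=1).round(3))
n=np.array([-np.sin(ang),np.cos(ang)])
for s in(-.025,.025):
    t=m+s*n; print(t); go(*t,.15,np.degrees(ang)+90)
E
```

```text
[[0.713, -0.203], [0.699, -0.363], [0.524, -0.347], [0.538, -0.185]] [ 0.6186663  -0.27450673] -5.387423435527413 [0.176 0.161 0.176 0.163]
[ 0.61631906 -0.2993963 ]
shift [ 60.4  25.1 147.4] turn [-0.001  0.001  0.005] t 16.825
[ 0.62101354 -0.24961717]
shift [ 60.6 -24.9 147.5] turn [-0.001  0.001  0.005] t 16.825
```

{"op": "servo_tool", "data": {
  "commands": "0 0 0 30 12.5 40 0;0 0 0 30.4 12.6 40 0;0 0 0 0 0 40 0;0 0 0 0 0 27 0;0 0 0 0 0 0 0"
}}

```text
time_s: 17.45
eef_pos: [0.6152, -0.2984, 0.1482]
eef_rot: [-0.002, 0.999, -0.044, -0.003]
wrist_force: [-0.8, 0.6, 1.1]
opening: 0.226
grasp_force: 58.8
```

{"op": "servo_tool", "data": {
  "commands": "0 0 0 0 0 40 0;0 0 0 0 0 40 0;0 0 0 0 0 25 0;0 0 0 0 0 0 0;0 0 0 0 0 0 0"
}}

```text
time_s: 18.08
eef_pos: [0.6183, -0.3006, 0.0491]
eef_rot: [0.001, 0.999, -0.044, 0.002]
wrist_force: [1.1, 0.5, -0.2]
opening: 0.221
grasp_force: 58.8
```

```bash
python3 - <<'E'
from h import *
o=get_obs();print(o["eef_pos"],o["wrist_force"])
go(.6163,-.2994,.036,84.6)
E
```

```text
[ 0.61828772 -0.30064168  0.04912986] [ 1.07281798  0.48584842 -0.15155111]
shift [-2.1 -1.1 13.1] turn [ 0.002 -0.003  0.007] t 18.075
```

{"op": "servo_tool", "data": {
  "commands": "0 0 0 0 0 5 0;0 0 0 0 0 5 0;0 0 0 0 0 2 0;0 0 0 0 0 0 0;0 0 0 0 0 0 0"
}}

```text
time_s: 18.7
eef_pos: [0.617, -0.2997, 0.0346]
eef_rot: [0.0, 0.999, -0.044, 0.0]
wrist_force: [0.5, -0.1, -0.0]
opening: 0.227
grasp_force: 58.8
```

{"op": "servo_tool", "data": {
  "commands": "0 0 0 0 0 1.5 0;0 0 0 0 0 0 0;0 0 0 0 0 0 0.4;0 0 0 0 0 0 0.4;0 0 0 0 0 0 0.4"
}}

```text
time_s: 19.32
eef_pos: [0.6169, -0.2997, 0.0331]
eef_rot: [0.0, 0.999, -0.044, 0.0]
wrist_force: [0.8, -0.2, 1.0]
opening: 0.401
grasp_force: 0.0
```

{"op": "servo_tool", "data": {
  "commands": "0 0 0 0 0 -20 0.4;0 0 0 0 0 -50 0.4;0 0 0 0 0 -60 0.6;0 0 0 0 0 -60 0.6;0 0 0 0 0 0 0.6"
}}

```text
time_s: 19.95
eef_pos: [0.6202, -0.3019, 0.2329]
eef_rot: [0.004, 0.999, -0.044, 0.006]
wrist_force: [0.3, -1.2, -0.3]
opening: 0.599
grasp_force: 0.0
```

```bash
python3 - <<'E'
from h import *
go(.435,.3447,.25,41.5)
E
```

```text
shift [-240.4 -627.9  -24.9] turn [ 0.002 -0.015  0.759] t 19.95
```

{"op": "servo_tool", "data": {
  "commands": "0 0 0 -21.9 -57.1 -2 0.6;0 0 0 -21.9 -57.1 -2 0.6;0 0 0 -21.9 -57.1 -2 0.6;0 0 0 -21.9 -57.1 -2 0.6;0 0 0 -21.9 -57.1 -2 0.6"
}}

```text
time_s: 20.58
eef_pos: [0.5317, -0.0039, 0.2337]
eef_rot: [-0.0, 0.999, -0.044, 0.0]
wrist_force: [0.4, 0.8, 0.2]
opening: 0.598
grasp_force: 0.0
```

{"op": "servo_tool", "data": {
  "commands": "0 0 0 -21.9 -57.1 -2 0.6;0 0 0 -21.9 -57.1 -2 0.6;0 0 0 -21.9 -57.1 0 0.6;0 0 0 -21.9 -57.1 0 0.6;0 0 0 -21.9 -57.1 0 0.6"
}}

```text
time_s: 21.2
eef_pos: [0.4476, 0.29, 0.2378]
eef_rot: [-0.0, 0.999, -0.044, 0.001]
wrist_force: [1.1, 0.2, 0.1]
opening: 0.601
grasp_force: 0.0
```

{"op": "servo_tool", "data": {
  "commands": "0 0 0 -21.9 -57.1 0 0.6;0 0 0.16 0 0 0 0.6;0 0 0.16 0 0 0 0.6;0 0 0.16 0 0 0 0.6;0 0 0.16 0 0 0 0.6"
}}

```text
time_s: 21.82
eef_pos: [0.4313, 0.347, 0.2375]
eef_rot: [-0.0, 0.934, -0.358, 0.0]
wrist_force: [-0.1, 0.4, 1.0]
opening: 0.599
grasp_force: 0.0
```

{"op": "servo_tool", "data": {
  "commands": "0 0 0.12 0 0 0 0.6;0 0 0 0 0 0 0.6;0 0 0 0 0 0 0.6"
}}

```text
time_s: 22.2
eef_pos: [0.4315, 0.347, 0.2373]
eef_rot: [-0.0, 0.912, -0.41, 0.0]
wrist_force: [0.6, 0.9, 0.7]
opening: 0.602
grasp_force: 0.0
```

```bash
python3 - <<'E'
from h import *
r=look("s1",.012,25,(.435,.3447),boxw=60)
go(*r[0],.002,r[1]-90)
E
```

```text
expected px 278 177
(array([0.4354, 0.3432]), np.float64(131.8), array([0.0211, 0.0994]), np.int32(1587), (np.float64(279.49086326402016), np.float64(175.37996219281663)))
shift [  5.3  -0.3 235.2] turn [-0.    -0.    -0.004] t 22.25
```

View pics/s1.png

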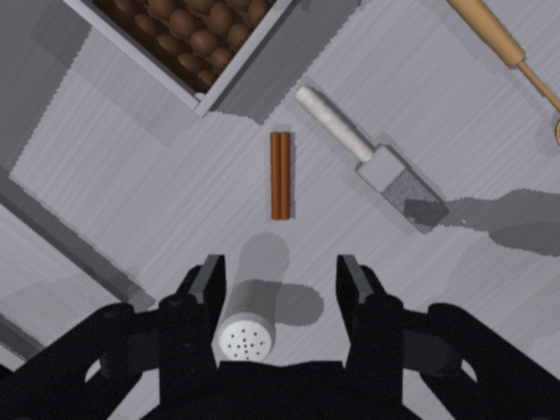

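Stick 1 is at (279,175). The shaker's top is near (246,338), so I'll check its clearance to the gripper body first.

```bash
python3 - <<'E'
from h import *
o=get_obs();R=Rn.from_quat(np.roll(o["eef_rot"],-1))
for c,p,z in((calibration("wrist"),(246,338),.08),(calibration("top"),(111,276),.08)):
    X=bp(c,*p,z); print(X, R.inv().apply(X-np.array([.4354,.3432,z]))*1000)
E
```

```text
[0.35396324 0.48852628 0.08      ] [-1.62764022e+02 -3.54900765e+01 -8.57449660e-03]
[0.35882128 0.48950507 0.08      ] [-1.60273149e+02 -3.97742491e+01 -7.69502843e-03]
```

The shaker is 160 mm away, so there's room. Picking stick 1 up.

{"op": "servo_tool", "data": {
  "commands": "0 0 0 5.3 -0.3 55 0.5;0 0 0 0 0 60 0.5;0 0 0 0 0 60 0.5;0 0 0 0 0 40 0.5;0 0 0 0 0 20 0.5"
}}

```text
time_s: 22.88
eef_pos: [0.4339, 0.3425, -0.0003]
eef_rot: [0.001, 0.912, -0.411, -0.001]
wrist_force: [0.8, 0.4, 0.3]
opening: 0.504
grasp_force: 0.0
```

{"op": "servo_tool", "data": {
  "commands": "0 0 0 0 0 0 0.5;0 0 0 0 0 0 0;0 0 0 0 0 0 0;0 0 0 0 0 0 0;0 0 0 0 0 0 0"
}}

```text
time_s: 23.5
eef_pos: [0.4369, 0.3441, 0.0042]
eef_rot: [-0.001, 0.912, -0.411, 0.001]
wrist_force: [-0.4, 0.7, 6.5]
opening: 0.218
grasp_force: 59.5
```

{"op": "servo_tool", "data": {
  "commands": "0 0 0 0 0 -40 0;0 0 0 0 0 -60 0;0 0 0 0 0 -60 0;0 0 0 0 0 -60 0;0 0 0 0 0 -20 0"
}}

```text
time_s: 24.12
eef_pos: [0.4372, 0.3443, 0.2481]
eef_rot: [-0.003, 0.912, -0.411, 0.003]
wrist_force: [-0.3, -0.8, -0.2]
opening: 0.218
grasp_force: 58.8
```

```bash
python3 - <<'E'
from h import *
go(.621,-.2496,.24,84.6)
E
```

```text
shift [566.6 255.7   7.2] turn [-0.007 -0.006 -0.753] t 24.125
```

{"op": "servo_tool", "data": {
  "commands": "0 0 0 51.5 23.25 0 0;0 0 0 51.5 23.25 0 0;0 0 0 51.5 23.25 0 0;0 0 0 51.5 23.25 0 0;0 0 0 51.5 23.25 0 0"
}}

```text
time_s: 24.75
eef_pos: [0.519, 0.0716, 0.2431]
eef_rot: [-0.0, 0.912, -0.411, 0.001]
wrist_force: [-0.4, -0.4, 0.2]
opening: 0.22
grasp_force: 58.8
```

{"op": "servo_tool", "data": {
  "commands": "0 0 0 51.5 23.25 0 0;0 0 0 51.5 23.25 0 0;0 0 0 51.5 23.25 0 0;0 0 0 51.5 23.25 0 0;0 0 0 51.5 23.25 0 0"
}}

```text
time_s: 25.38
eef_pos: [0.6024, -0.1985, 0.243]
eef_rot: [-0.0, 0.912, -0.411, 0.001]
wrist_force: [1.4, 0.1, 0.8]
opening: 0.222
grasp_force: 58.8
```

{"op": "servo_tool", "data": {
  "commands": "0 0 0 51.5 23.25 0 0;0 0 -0.15 0 0 0 0;0 0 -0.15 0 0 0 0;0 0 -0.15 0 0 0 0;0 0 -0.15 0 0 0 0"
}}

```text
time_s: 26.0
eef_pos: [0.6187, -0.2507, 0.2428]
eef_rot: [0.0, 0.993, -0.121, 0.0]
wrist_force: [-0.0, -0.6, -0.4]
opening: 0.225
grasp_force: 58.8
```

{"op": "servo_tool", "data": {
  "commands": "0 0 -0.153 0 0 0 0;0 0 0 0 0 0 0;0 0 0 0 0 0 0"
}}

```text
time_s: 26.38
eef_pos: [0.6187, -0.2506, 0.2425]
eef_rot: [0.0, 0.999, -0.049, 0.0]
wrist_force: [-0.6, -0.2, 0.2]
opening: 0.222
grasp_force: 58.8
```

```bash
python3 - <<'E'
from h import *
go(.621,-.2496,.06,84.6)
E
```

```text
shift [  2.1  -1.3 182.5] turn [ 0.    -0.    -0.003] t 26.375
```

{"op": "servo_tool", "data": {
  "commands": "0 0 0 2.1 -1.3 45 0;0 0 0 0 0 50 0;0 0 0 0 0 50 0;0 0 0 0 0 37 0;0 0 0 0 0 0 0"
}}

```text
time_s: 27.0
eef_pos: [0.6184, -0.2479, 0.0563]
eef_rot: [-0.002, 0.999, -0.048, -0.003]
wrist_force: [0.6, 0.4, -0.9]
opening: 0.223
grasp_force: 58.8
```

{"op": "servo_tool", "data": {
  "commands": "0 0 0 0 0 0 0;0 0 0 0 0 10 0;0 0 0 0 0 8 0;0 0 0 0 0 0 0;0 0 0 0 0 0 0"
}}

```text
time_s: 27.62
eef_pos: [0.621, -0.2496, 0.0422]
eef_rot: [0.0, 0.999, -0.047, 0.0]
wrist_force: [-1.1, -0.4, 1.1]
opening: 0.222
grasp_force: 58.8
```

{"op": "servo_tool", "data": {
  "commands": "0 0 0 0 0 5 0;0 0 0 0 0 3.5 0;0 0 0 0 0 0 0;0 0 0 0 0 0 0.4;0 0 0 0 0 0 0.4"
}}

```text
time_s: 28.25
eef_pos: [0.621, -0.2495, 0.0336]
eef_rot: [0.0, 0.999, -0.047, 0.0]
wrist_force: [-0.4, 0.1, -0.3]
opening: 0.401
grasp_force: 0.0
```

{"op": "servo_tool", "data": {
  "commands": "0 0 0 0 0 0 0.4;0 0 0 0 0 -20 0.4;0 0 0 0 0 -50 0.4;0 0 0 0 0 -60 0.6;0 0 0 0 0 -40 0.6"
}}

```text
time_s: 28.88
eef_pos: [0.6221, -0.2502, 0.2091]
eef_rot: [0.001, 0.999, -0.047, 0.002]
wrist_force: [0.3, -0.5, -0.1]
opening: 0.6
grasp_force: 0.0
```

```bash
python3 - <<'E'
from h import *
go(.4264,-.3315,.20,140)
E
```

```text
shift [-187.3   99.3    8.4] turn [ 0.005 -0.003 -0.967] t 28.875
```

{"op": "servo_tool", "data": {
  "commands": "0 0 0 -46.8 24.8 0 0.6;0 0 0 -46.8 24.8 0 0.6;0 0 0 -46.8 24.8 0 0.6;0 0 0 -46.8 24.8 0 0.6;0 0 0 0 0 0 0.6"
}}

```text
time_s: 29.5
eef_pos: [0.4229, -0.3322, 0.2052]
eef_rot: [0.001, 0.999, -0.049, 0.0]
wrist_force: [0.1, 0.1, 0.4]
opening: 0.597
grasp_force: 0.0
```

{"op": "servo_tool", "data": {
  "commands": "0 0 0 0 0 0 0.6"
}}

```text
time_s: 29.62
eef_pos: [0.4257, -0.3311, 0.205]
eef_rot: [0.001, 0.999, -0.048, 0.001]
wrist_force: [0.3, -0.7, 0.0]
opening: 0.596
grasp_force: 0.0
```

```bash
python3 - <<'E'
from h import *
for th in(15,25):
    r=look("n1",.012,th,(.4264,-.3315),boxw=40)
    go(*r[0],.002,r[1]-90)
E
```

```text
expected px 280 185
(array([ 0.4238, -0.3343]), np.float64(-149.8), array([0.0223, 0.0278]), np.int32(459), (np.float64(283.18082788671023), np.float64(187.75381263616558)))
shift [ -2.2   3.5 202.7] turn [ 0.001 -0.001 -0.621] t 29.675
expected px 280 186
(array([ 0.4242, -0.334 ]), np.float64(-149.6), array([0.0205, 0.0266]), np.int32(390), (np.float64(283.2897435897436), np.float64(187.75641025641025)))
shift [ -1.9   3.5 202.4] turn [ 0.001 -0.001 -0.624] t 29.725
```

View pics/n1.png

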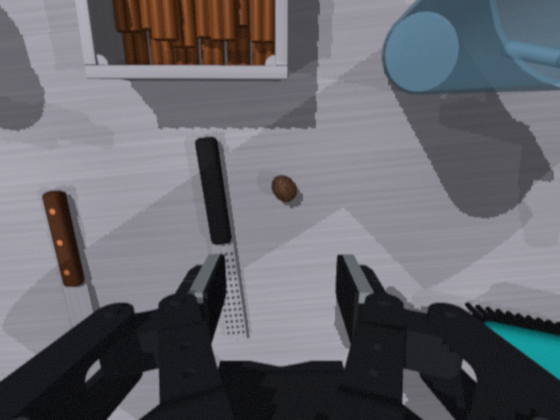

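The nutmeg is at (283,188), with the grater handle about 65 mm to its left. Picking it up.

{"op": "servo_tool", "data": {
  "commands": "0 0 0 -2 3.5 30 0.5;0 0 -0.156 0 0 30 0.5;0 0 -0.155 0 0 30 0.5;0 0 -0.155 0 0 30 0.5;0 0 -0.155 0 0 30 0.5"
}}

```text
time_s: 30.35
eef_pos: [0.4241, -0.3334, 0.0526]
eef_rot: [0.0, 0.965, 0.264, 0.0]
wrist_force: [-0.6, -0.3, -0.6]
opening: 0.498
grasp_force: 0.0
```

{"op": "servo_tool", "data": {
  "commands": "0 0 0 0 0 35 0.5;0 0 0 0 0 18 0.5;0 0 0 0 0 0 0.5;0 0 0 0 0 0 0.5;0 0 0 0 0 0 0"
}}

```text
time_s: 30.98
eef_pos: [0.4234, -0.3342, 0.0011]
eef_rot: [0.0, 0.965, 0.261, 0.0]
wrist_force: [-0.1, -0.4, -0.6]
opening: 0.301
grasp_force: 0.0
```

{"op": "servo_tool", "data": {
  "commands": "0 0 0 0 0 0 0;0 0 0 0 0 0 0;0 0 0 0 0 0 0;0 0 0 0 0 0 0"
}}

```text
time_s: 31.48
eef_pos: [0.4233, -0.3343, 0.0012]
eef_rot: [0.0, 0.966, 0.26, 0.0]
wrist_force: [0.1, 2.2, 5.7]
opening: 0.248
grasp_force: 58.8
```

{"op": "servo_tool", "data": {
  "commands": "0 0 0 0 0 -40 0;0 0 0 0 0 -60 0;0 0 0 0 0 -60 0;0 0 0 0 0 -50 0;0 0 0 0 0 -40 0"
}}

```text
time_s: 32.1
eef_pos: [0.423, -0.3342, 0.2529]
eef_rot: [0.001, 0.966, 0.26, 0.0]
wrist_force: [0.7, -0.1, -0.6]
opening: 0.247
grasp_force: 59.0
```

```bash
python3 - <<'E'
from h import *
o=get_obs();print(o["opening"],o["grasp_force"])
go(.53,.10,.24,120);go(.619,.262,.24,120)
E
```

```text
0.24742043992430182 59.030426836106926
shift [ 310.8 -321.6   12.3] turn [ 0.002 -0.     0.003] t 32.1
shift [ 469.2 -417.    12.1] turn [ 0.002 -0.     0.003] t 32.1
```

{"op": "servo_tool", "data": {
  "commands": "0 0 0 38.9 -40.2 0 0;0 0 0 38.9 -40.2 0 0;0 0 0 38.9 -40.2 0 0;0 0 0 38.9 -40.2 0 0;0 0 0 38.9 -40.2 0 0"
}}

```text
time_s: 32.72
eef_pos: [0.49, -0.0607, 0.2504]
eef_rot: [0.0, 0.966, 0.26, 0.0]
wrist_force: [1.2, -1.2, -0.6]
opening: 0.251
grasp_force: 59.0
```

{"op": "servo_tool", "data": {
  "commands": "0 0 0 38.9 -40.2 0 0;0 0 0 38.9 -40.2 0 0;0 0 0 38.9 -40.2 0 0;0 0 0 52.8 -31.8 0 0;0 0 0 52.8 -31.8 0 0"
}}

```text
time_s: 33.35
eef_pos: [0.5901, 0.2103, 0.2504]
eef_rot: [0.0, 0.966, 0.26, 0.0]
wrist_force: [0.7, -0.6, 0.4]
opening: 0.245
grasp_force: 59.0
```

{"op": "servo_tool", "data": {
  "commands": "0 0 0 52.8 -31.8 0 0;0 0 0 0 0 0 0;0 0 0 0 0 0 0"
}}

```text
time_s: 33.72
eef_pos: [0.6187, 0.2623, 0.2496]
eef_rot: [0.0, 0.965, 0.261, -0.001]
wrist_force: [0.6, -0.7, -0.0]
opening: 0.246
grasp_force: 59.0
```

```bash
python3 - <<'E'
from h import *
o=get_obs();print(o["opening"],o["grasp_force"],o["eef_pos"])
look("np"); c=calibration("wrist"); print(pr(c,[.619,.262,.03]))
go(.619,.262,.045,120)
E
```

```text
0.24559249556181267 59.03185831673909 [0.61868855 0.26226714 0.249568  ]
[280.5 180.6]
shift [ 6.000e-01 -2.000e-01  2.052e+02] turn [0.    0.001 0.003] t 33.775
```

View pics/np.png

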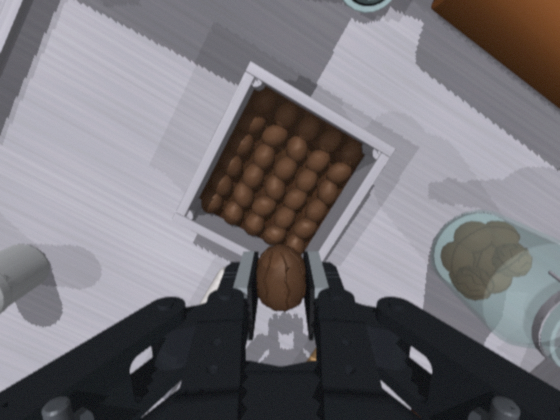

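The nutmeg is held over the pan, whose centre is near (283,175). Lowering and releasing.

{"op": "servo_tool", "data": {
  "commands": "0 0 0 0 0 50 0;0 0 0 0 0 60 0;0 0 0 0 0 50 0;0 0 0 0 0 40 0;0 0 0 0 0 8 0"
}}

```text
time_s: 34.4
eef_pos: [0.6168, 0.2605, 0.04]
eef_rot: [-0.0, 0.966, 0.259, -0.003]
wrist_force: [0.6, -0.5, -0.6]
opening: 0.248
grasp_force: 59.0
```

{"op": "servo_tool", "data": {
  "commands": "0 0 0 0 0 0 0;0 0 0 0 0 0 0;0 0 0 0 0 2 0;0 0 0 0 0 0 0;0 0 0 0 0 0 0"
}}

```text
time_s: 35.02
eef_pos: [0.6193, 0.2627, 0.0409]
eef_rot: [0.0, 0.965, 0.26, 0.0]
wrist_force: [-0.5, -0.9, 0.0]
opening: 0.242
grasp_force: 59.0
```

{"op": "servo_tool", "data": {
  "commands": "0 0 0 0 0 6 0;0 0 0 0 0 0 0;0 0 0 0 0 0 0.45;0 0 0 0 0 0 0.45;0 0 0 0 0 0 0.45"
}}

```text
time_s: 35.65
eef_pos: [0.6194, 0.2626, 0.0347]
eef_rot: [0.0, 0.966, 0.26, 0.0]
wrist_force: [0.6, -0.1, 0.2]
opening: 0.455
grasp_force: 0.0
```

{"op": "servo_tool", "data": {
  "commands": "0 0 0 0 0 -20 0.45;0 0 0 0 0 -50 0.45;0 0 0 0 0 -60 0.6;0 0 0 0 0 -60 0.6;0 0 0 0 0 -20 0.6"
}}

```text
time_s: 36.28
eef_pos: [0.6215, 0.2632, 0.2523]
eef_rot: [0.0, 0.965, 0.26, 0.005]
wrist_force: [0.6, -0.3, 0.4]
opening: 0.601
grasp_force: 0.0
```

{"op": "servo_tool", "data": {
  "commands": "0 0 0 -60 0 0 0.6;0 0 0 -60 0 0 0.6;0 0 0 -60 0 0 0.6;0 0 0 -20 0 0 0.6;0 0 0 0 0 0 0.6"
}}

```text
time_s: 36.9
eef_pos: [0.4454, 0.1616, 0.2451]
eef_rot: [0.0, 0.966, 0.26, 0.0]
wrist_force: [0.1, 0.8, 1.0]
opening: 0.598
grasp_force: 0.0
```

```bash
python3 - <<'E'
from h import *
print(get_obs()["eef_pos"])
im=camera("top"); cv2.imwrite("pics/end.png",cv2.resize(im[125:285,150:430],None,fx=2.8,fy=2.8,interpolation=cv2.INTER_CUBIC))
im=camera("side"); cv2.imwrite("pics/ends.png",cv2.resize(im[80:340,130:400],None,fx=2.2,fy=2.2,interpolation=cv2.INTER_CUBIC))
E
```

```text
[0.44544046 0.16164125 0.24509423]
```

View pics/end.png

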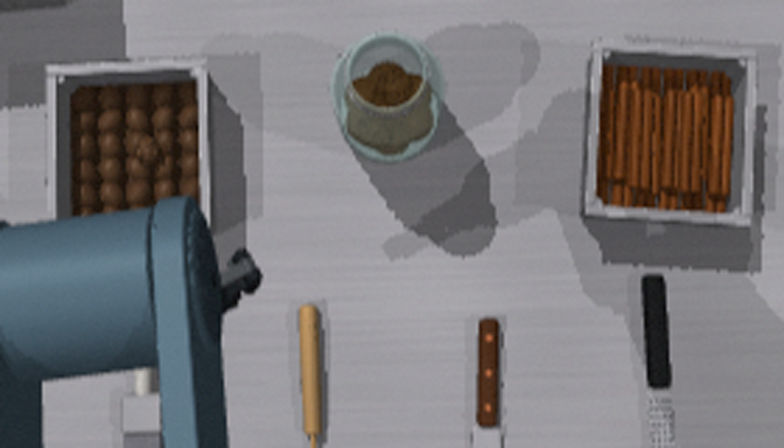

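View pics/ends.png

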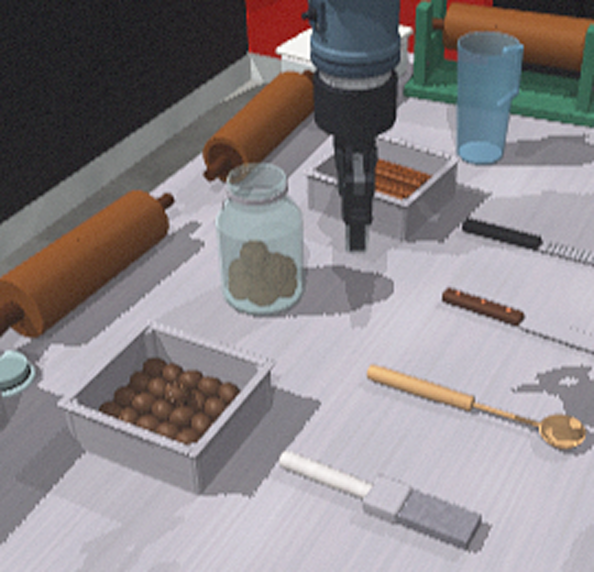

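The closing views show walnuts heaped in the jar and the nutmeg in its pan at (148,148). The sticks lie lengthwise in the cinnamon pan, no loose pieces are left, and everything is upright.

```bash
python3 -c "
from bench import *
print(hand_in())"
```

```text
the job is handed in; nothing more can be done
None
```

The job is handed in at about 37 s: both walnuts are in the jar, both sticks lie lengthwise in the cinnamon pan, the nutmeg is in its pan, and the jar, pans and jug show upright in the closing pictures; the shaker, last seen upright before the stick 1 pick, was out of frame.

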